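# Free the transport wedge from the micromanipulator stage

### The arm

A 6-joint arm with a two-finger parallel gripper is mounted at the origin on the work surface. World frame = base frame: x ahead of the robot, y to its left, z up, the work surface at z = 0. Lengths are in m, angles in rad, forces in N, time in s.
With the tool pointing down it reaches from about 0.375 to 0.975 m from the base axis. Payload 3.8 kg.
Tool frame: the origin (TCP) lies at the very end of the fingers, on their centre line; the grasp point (between the pads) lies bot.hold_point_z behind it (bot.hold_point_z is the distance from the TCP to the grasp point, in m); z points along the fingers, y is the line along which they close (so a half turn about z gives the same grasp; the last joint's range is limited). The gripper opens to 85 mm and grips with 20 to 120 N. Pads are 22 mm wide; open, the fingers measure 114 mm over their backs; the gripper's body (76 mm by 85 mm) begins 54 mm behind the grasp point. The pads swing forward as they close: fully open they stand 13 mm farther back than shut.
Start: joints at [1.212, 0.264, 1.604, -0, 1.274, -0.037], TCP at [0.213, 0.64, 0.198] pointing down, gripper open.
Joint ranges: [-2.63, 2.63], [-0.94, 2.18], [0.31, 2.57], [-1.31, 4.45], [0, 2.66], [-2.55, 2.55]. Speed limits (rad/s): [2.57, 2.57, 3.14, 3.14, 3.14, 3.14].

### API

Orientations are given as a rotation vector (axis times angle).
In Python, from workcell import bot gives the robot as it stands.
- The arm moves only by the tool pendant, called after "Call:" as name(argument=value, ...), one argument or row to a line, values as JSON. Schema: {"type":"object","properties":{"offsets":{"type":"array","items":{"type":"object","properties":{"d":{"type":"array","items":{"type":"number"},"minItems":3,"maxItems":3},"turn":{"type":"number"}},"additionalProperties":false},"minItems":1,"maxItems":5},"finger_gap":{"type":"number"},"clamp_n":{"type":"number"},"only":{"type":"string"},"quiet":{"type":"boolean"},"lines":{"type":"string"}},"required":["offsets"],"additionalProperties":false}. offsets is a list of rows, 1 to 5 of them, each an object with the fields d (a list: dx, dy, dz in m), turn (a turn about the tool's z in rad); a field left out counts as zero; each row shifts and turns the commanded pose from where the row before left it, along the tool's axes as they then stand; what a row does not reach is not made up. A row lasts 1/8 s, in which the tool goes at most 0.0625 m and 0.188 rad, less where a joint would pass 70% of its speed; a pose out of reach is approached as far as the arm can. finger_gap is the opening from 0.0 (shut) to 1.0 (fully open), set as the call begins (left out keeps the last). The fingers move at their own pace and stop on an object; clamp_n is the grip in N (left out, the last holds). Time passes only in rows, so rows that do not move let the fingers close. The tool returns the time, the measured TCP pose, the force, the opening and the grip force at its end. only (a regular expression) keeps the lines of the reply that match it, lines (a string "A,B") keeps lines A to B, and quiet returns only ok. Input that does not fit is refused with a message, and nothing moves.
- bot.read_state(): the state, without advancing time (a new reading comes with each control period).
- bot.read_camera(name): name is "scene" or "top" or "wrist"; returns the picture (480x640x3 uint8, red, green, blue); there is no depth.
- bot.camera_info(name): a dict with "intrinsics" (3x3 intrinsics, pixels), "extrinsics" (4x4, takes a point from camera to world coordinates). Camera axes: x right, y down, z forward; pixel columns grow to the right and rows downward; lengths in m; the calibration is good to about 2 mm. The wrist camera is an equidistant fisheye: a pixel r from the principal point sees the ray r / f radians off the axis. A picture is of the moment at which its call begins: read the wrist's pose just before it. camera_info takes no time and is no camera call; for the wrist camera it gives the pose at the moment of the call.
- bot.finish_job(): hands the job in; it is judged then, once.
The state is a dict: "time": time; "q": joint angles; "joint_vel": joint speeds; "joint_torque": joint torques, N m; "tool_pos": TCP position; "tcp_rot": TCP orientation; "wrist_force": force on the tool from outside, world axes, zero at the start; "torque": the same for the moment, N m; "width": opening from 0.0 (shut) to 1.0 (fully open); "grip_force": force on a finger pad.
Only numpy, scipy, OpenCV 4.12 (cv2) and the standard library are available. Lean on these libraries where they do the work, as an engineer would, in place of code of your own. Each camera call takes 0.05 s, during which the arm holds its last target. There are 200 camera calls.

### The job

The small black stage was delivered with a wooden transport wedge jammed between the two stiff metal jaws in front of it. Grip the wedge by its upright fin, work it loose with small pulls to one side and the other until both jaws have given way, slide it out and lay it fin-up, flat on the floor of the steel tray. Leave the spare levelling wedge where it lies.

Things in the scene. Friction and masses are not known exactly. Their poses are not given: they have to be found in the camera images.
- wedge: Jammed wooden wedge, 118 long (x) x 40 x 55 high, 120 g; origin: middle of underside, z up. Neck 24 wide, 20 high, x -59 to 19. Grip fin on its outer end: x -59 to -19, 16 wide in y, 20 to 55 mm high: pinch it across y. Head x 19 to 59: square shoulders 40 wide, tapering to 16 at the tip, 20 high. Starts level, axes parallel to the mount's, origin at the mount's x -4, y 0, z 6 mm.
- mount: Fixed white plate 150 x 150 x 6; origin: underside centre, mouth to -x, z up. Stage top 42 mm high, x 17 to 75. Jaws x -7 to 11, 26 high, up to 3 mm off the neck; each slides 13 mm outward in y at 6 N and stays. The wedge's shoulders catch behind them, the stage stops lifting: pull the fin about 12 mm to +y, then to -y, back to the middle, then 65 mm or more to -x to clear the jaws, then up.
- tray: Fixed open steel tray, 160 (x) x 200 (y), 30 high, wall and floor 5 thick. Origin: centre of its underside; z up.
- spare_wedge: Bystander: a plain spare levelling wedge of the same wood with a sloping top, 80 x 30 x up to 23, without fin, lying loose on the bench. Origin: centre of its underside. To be left alone.

How it is judged:
On the way, in this order (a step that is already met when the one before it is completed fails the run):
1. the wedge, still in the mount, has been pulled at least 5 mm to one side ((y of wedge in the frame of mount above 0.005 m or y of wedge in the frame of mount below -0.005 m) and horizontal distance between wedge and mount below 0.03 m), for 0.05 s.
2. the wedge is out of the mount (horizontal distance between wedge and mount above 0.06 m), for 0.1 s.
At the end, for the whole second after the job is handed in: The wedge lies at rest on the tray's floor, between its walls, fin up: its underside's middle less than 12 mm above the tray's underside, tilted less than 10 degrees. The spare wedge is within 20 mm of its first place (x of wedge in the frame of tray between -0.065 and 0.065 m and y of wedge in the frame of tray between -0.085 and 0.085 m and z of wedge in the frame of tray below 0.012 m and angle between wedge's own z axis and vertical below 0.18 rad and linear speed of wedge below 0.02 m/s); the robot touches nothing.
It fails at once if the spare levelling wedge was moved by more than 20 mm (distance of spare_wedge from where it was at the start of the episode above 0.02 m).
It also fails if it takes over 51 s, if anything falls off the work surface, if the arm or the gripper's body presses on something with over 40 N, if the wrist force passes 120 N, or if a joint passes its speed limit or range.

## Working session

There is one attempt and no reset: what is moved stays moved. The work goes in short steps, Python scripts to look and compute and a tool call to move; the robot and the scene stay as the last step left them, time stands still between calls to the robot, and variables do not carry over. Pictures are saved under pics/ and viewed, at most 12 in all, crops included, and the job is handed in when it is done.

```bash
ls; mkdir -p pics
```

Run:
```python
from workcell import bot
import cv2
s=bot.read_state();print(s['time'],s['tool_pos'],s['tcp_rot'],s['width'],bot.hold_point_z)
for n in('top','scene'):
    cv2.imwrite(f'pics/{n}0.png',bot.read_camera(n)[:,:,::-1]);c=bot.camera_info(n);print(n,c['intrinsics'],c['extrinsics'])
```

```text
pics
workcell.py
0.0 [0.21319974 0.63957502 0.19704766] [-0.50321437 -3.1005895   0.00350037] 0.9954143591552821 0.0187
top [[577.71588212   0.         331.72110733]
 [  0.         577.71588212 247.71309195]
 [  0.           0.           1.        ]] [[-0.02323469 -0.99355198  0.11097126  0.46121261]
 [-0.99955701  0.02515222  0.01591082 -0.00790546]
 [-0.0185994  -0.11055242 -0.99369624  0.80746805]
 [ 0.          0.          0.          1.        ]]
scene [[493.26123993   0.         326.73559471]
 [  0.         493.26123993 240.77275234]
 [  0.           0.           1.        ]] [[-0.24390255  0.63730839 -0.73099218  1.08171191]
 [ 0.96978703  0.15641929 -0.18720612  0.1278332 ]
 [-0.00496675 -0.75456678 -0.65620447  0.53373635]
 [ 0.          0.          0.          1.        ]]
```

View pics/top0.png

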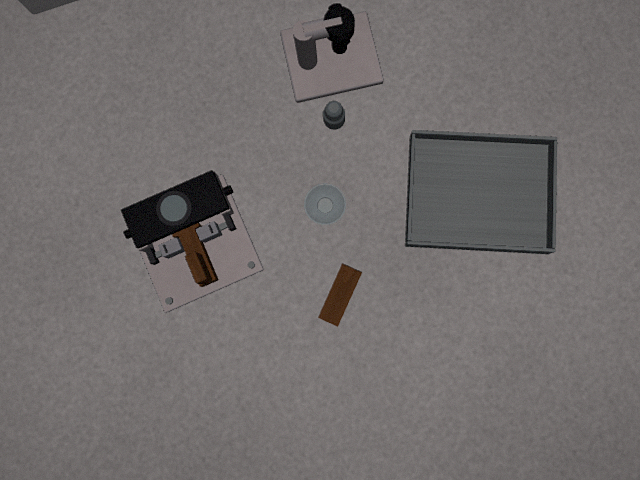

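View pics/scene0.png

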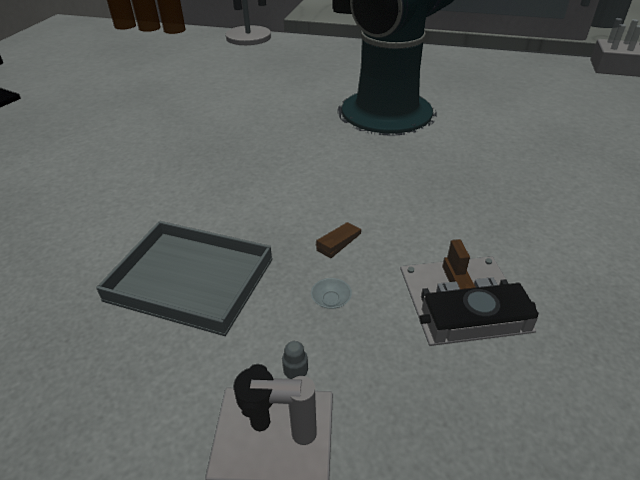

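The top view shows the mount at (190,240) with the fin near (203,270) and its mouth towards the robot. The tray is at (482,190), the spare wedge at (340,295), and a post assembly and a dish sit between them. Next I measure the mount on an enlarged crop.

Create h.py:
```python
from workcell import bot
import numpy as np, cv2
def ray(n,u,v,z):
    c=bot.camera_info(n);K=c['intrinsics'];E=c['extrinsics']
    d=E[:3,:3]@np.linalg.solve(K,[u,v,1.]);o=E[:3,3]
    return o+d*(z-o[2])/d[2]
def proj(n,p):
    c=bot.camera_info(n);E=c['extrinsics'];q=c['intrinsics']@(E[:3,:3].T@(np.array(p)-E[:3,3]));return q[:2]/q[2]
```

Run:
```python
from h import *
a=cv2.imread('pics/top0.png')
cv2.imwrite('pics/c1.png',cv2.resize(a[165:315,110:270],None,fx=4,fy=4,interpolation=cv2.INTER_CUBIC))
for p in[(166,310),(262,268)]:print(ray('top',*p,.006))
for p in[(412,132),(556,138),(553,252),(407,246)]:print('tray',ray('top',*p,.03))
for p in[(343,264),(361,270),(338,325),(319,318)]:print('spare',ray('top',*p,.015))
for p in [(325,204),(334,115)]: print(ray('top',*p,.0))
```

```text
[0.46963821 0.23675528 0.006     ]
[0.52473365 0.10275239 0.006     ]
tray [ 0.70602869 -0.11008302  0.03      ]
tray [ 0.69180183 -0.30694538  0.03      ]
tray [ 0.53471764 -0.29257995  0.03      ]
tray [ 0.54779024 -0.09723176  0.03      ]
spare [ 0.52678236 -0.0102059   0.015     ]
spare [ 0.51790837 -0.03470191  0.015     ]
spare [ 0.44377231 -0.00129661  0.015     ]
spare [0.45381635 0.02435322 0.015     ]
[0.61401452 0.01310794 0.        ]
[ 0.74398319 -0.00274405  0.        ]
```

View pics/c1.png

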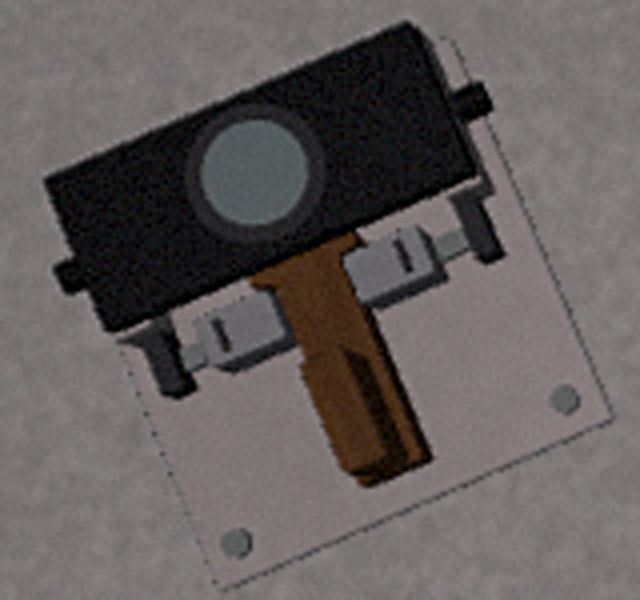

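The crop shows the mouth edge corners at about (222,590) and (612,418) in crop pixels. The fin's top face has its corners at about (302,352), (343,347), (388,458) and (347,474).

Run:
```python
from h import *
from scipy.spatial.transform import Rotation as R
f=lambda x,y,z:ray('top',110+(x-1.5)/4,165+(y-1.5)/4,z)
L=f(222,590,.006);Rr=f(612,418,.006);U=f(447,38,.006)
print(L,Rr,np.linalg.norm(L-Rr),np.linalg.norm(U-Rr))
ey=(L-Rr);ey/=np.linalg.norm(ey);ex=np.array([ey[1],-ey[0],0])
yaw=np.arctan2(ex[1],ex[0]);print('yaw',yaw, np.arctan2(*(U-Rr)[[1,0]]))
M=(L+Rr)/2+ex*.075;print('mount',M)
print('fin from mount',M+ex*(-.004-.039))
c=[f(*p,.061) for p in[(302,352),(343,347),(388,458),(347,474)]]
print('fin top',np.mean(c,0),[np.round(((q-M)@ex,(q-M)@ey),4) for q in c])
s=bot.read_state();print(R.from_rotvec(s['tcp_rot']).as_matrix())
```

```text
[0.46673612 0.2379494  0.006     ] [0.52314084 0.10189512 0.006     ] 0.14728292873986157 0.148314104693648
yaw 0.3930076164517604 0.3974089539090721
mount [0.56422059 0.19864489 0.006     ]
fin from mount [0.52449884 0.18217725 0.006     ]
fin top [0.52443329 0.18139317 0.061     ] [array([-0.0208,  0.0052]), array([-0.0248, -0.0077]), array([-0.0642, -0.0073]), array([-0.0636,  0.0069])]
[[-9.48667817e-01  3.16273375e-01 -7.25181813e-04]
 [ 3.16274197e-01  9.48665860e-01 -1.92824813e-03]
 [ 7.81016837e-05 -2.05862324e-03 -9.99997878e-01]]
```

Both estimates put the fin at about (0.5245, 0.1818). I move above it without turning, then turn by -0.717.

Call:
pendant(
  offsets=[
    {"d":[-0.0489, -0.0373, 0]},
    {"d":[-0.0489, -0.0373, 0]},
    {"d":[-0.0489, -0.0373, 0]},
    {"d":[-0.0489, -0.0373, 0]},
    {"d":[-0.0489, -0.0373, 0]},
  ],
  finger_gap=1.0,
  clamp_n=60,
)

```text
time: 0.72
tool_pos: [0.387, 0.3842, 0.198]
tcp_rot: [-0.503, -3.101, 0.001]
wrist_force: [0.8, 0.1, -0.7]
width: 1.002
grip_force: 0.0
```

Call:
pendant(
  offsets=[
    {"d":[-0.0489, -0.0373, 0]},
    {"d":[-0.0489, -0.0373, 0]},
    {"d":[-0.0489, -0.0373, 0]},
    {"d":[-0.0489, -0.0373, 0]},
  ],
)

```text
time: 1.23
tool_pos: [0.5254, 0.1808, 0.1981]
tcp_rot: [-0.503, -3.101, -0.0]
wrist_force: [0.3, 1.1, -0.5]
width: 0.996
grip_force: 0.0
```

Call:
pendant(
  offsets=[
    {"d":[0, 0, 0.02], "turn":-0.18},
    {"d":[0, 0, 0.02], "turn":-0.18},
    {"d":[0, 0, 0.02], "turn":-0.18},
    {"d":[0, 0, 0.01], "turn":-0.177},
    {},
  ],
)

```text
time: 1.85
tool_pos: [0.5235, 0.1822, 0.1268]
tcp_rot: [0.613, -3.078, 0.0]
wrist_force: [-0.8, -0.8, 0.9]
width: 0.996
grip_force: 0.0
```

Run:
```python
from h import *
from scipy.spatial.transform import Rotation as R
s=bot.read_state();print(s['time'],s['q']);m=R.from_rotvec(s['tcp_rot']).as_matrix();print(m)
print('delta tool',m.T@(np.array([.5245,.1818,.031])-s['tool_pos']),'yangle',np.arctan2(m[1,1],m[0,1]))
cv2.imwrite('pics/w1.png',bot.read_camera('wrist')[:,:,::-1])
cv2.imwrite('pics/s1.png',bot.read_camera('scene')[180:380,360:580,::-1])
```

```text
1.85 [ 2.90038666e-01  9.58741599e-02  1.93784705e+00  3.42876783e-06
  1.11122879e+00 -1.67393612e+00]
[[-9.23691189e-01 -3.83124302e-01 -3.21798847e-03]
 [-3.83123265e-01  9.23696729e-01 -9.57217456e-04]
 [ 3.33917869e-03  3.48712919e-04 -9.99994364e-01]]
delta tool [-0.00111248 -0.00081498  0.09574846] yangle 1.9639726750608761
```

View pics/w1.png

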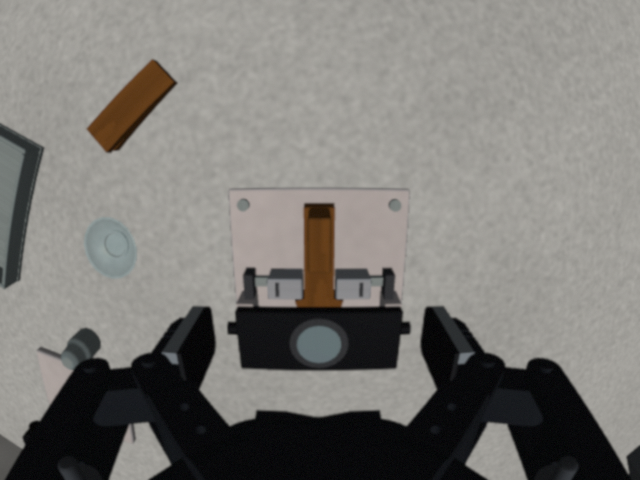

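The wrist view shows the wedge at column 319, midway between the fingers (213 and 425), and parallel to them. I descend and grip.

Call:
pendant(
  offsets=[
    {"d":[-0.001, -0.001, 0.035]},
    {"d":[0, 0, 0.035]},
    {"d":[0, 0, 0.018]},
    {"d":[0, 0, 0.0077]},
    {},
  ],
)

```text
time: 2.58
tool_pos: [0.5265, 0.1823, 0.0331]
tcp_rot: [-0.616, 3.08, 0.0]
wrist_force: [0.1, 0.2, -0.1]
width: 1.004
grip_force: 0.0
```

Call:
pendant(
  offsets=[
    {},
    {},
    {},
    {},
    {},
  ],
  finger_gap=0.0,
  clamp_n=80,
)

```text
time: 3.2
tool_pos: [0.5261, 0.1822, 0.0328]
tcp_rot: [-0.617, 3.08, -0.0]
wrist_force: [-0.1, 1.5, 0.1]
width: -0.003
grip_force: 0.0
```

Call:
pendant(
  offsets=[
    {},
    {},
    {},
  ],
)

```text
time: 3.58
tool_pos: [0.5261, 0.1821, 0.0326]
tcp_rot: [0.617, -3.08, 0.0]
wrist_force: [-0.7, 0.5, -0.0]
width: 0.003
grip_force: 0.0
```

The opening reads 0 with no grip force, so the fingers missed the fin. I look again.

Run:
```python
from h import *
w=bot.read_camera('wrist')[:,:,::-1]; s=bot.read_camera('scene')[:,:,::-1];t=bot.read_camera('top')[:,:,::-1]
a=cv2.resize(w,(400,300)); b=cv2.resize(s[180:360,380:560],(400,300)[:1]*2)[:300]; c=cv2.resize(t[160:320,100:280],(400,300)); d=cv2.resize(w[150:350,220:420],(400,300))
cv2.imwrite('pics/m2.png',np.vstack([np.hstack([a,b]),np.hstack([c,d])]))
print(s.shape, bot.read_state()['width'])
```

```text
(480, 640, 3) 0.002410836838618829
```

View pics/m2.png

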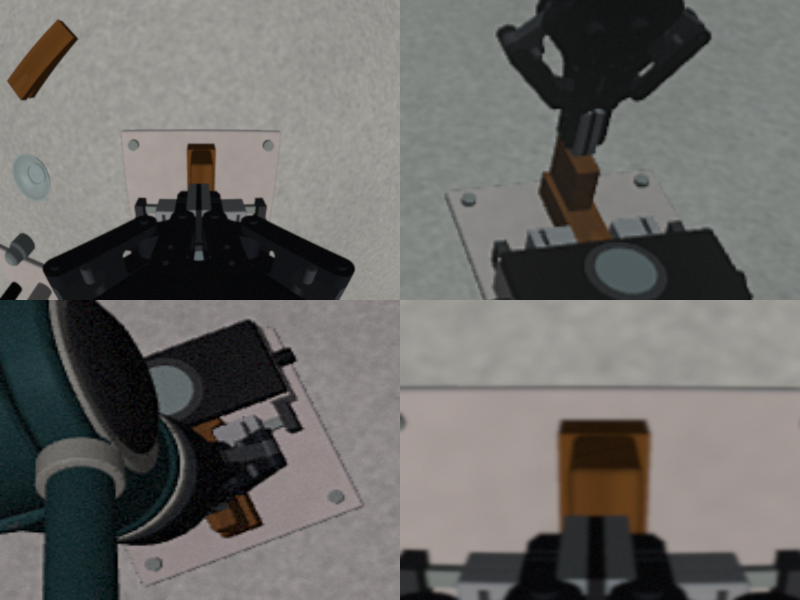

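Run:
```python
from h import *
ex=np.array([np.cos(.395),np.sin(.395),0]);ey=np.array([-ex[1],ex[0],0])
print('tcp',proj('scene',bot.read_state()['tool_pos']))
F=np.array([.5245,.1818,0])
for z in(.026,.061):
  for a in(-.02,.02):
    for b in(-.008,.008):print(z,a,b,proj('scene',F+a*ex+b*ey+[0,0,z]).round(1),proj('top',F+a*ex+b*ey+[0,0,z]).round(1))
a=cv2.imread('pics/m2.png')[300:]; t=bot.read_camera('scene')[:,:,::-1]; 
A=cv2.resize(t[215:290,420:520],(800,600),interpolation=cv2.INTER_CUBIC);B=cv2.resize(cv2.imread('pics/scene0.png')[215:290,420:520],(800,600),interpolation=cv2.INTER_CUBIC)
cv2.imwrite('pics/m3.png',cv2.resize(np.hstack([A,B]),(800,300)))
```

```text
tcp [456.50182664 262.89332813]
0.026 -0.02 -0.008 [445.9 256.9] [213.1 279.5]
0.026 -0.02 0.008 [456.1 255.8] [202.2 284.3]
0.026 0.02 -0.008 [455.  275.4] [201.8 252.8]
0.026 0.02 0.008 [465.6 274.2] [191.1 257.5]
0.061 -0.02 -0.008 [449.6 239.3] [207.1 278. ]
0.061 -0.02 0.008 [460.1 238.2] [195.7 283. ]
0.061 0.02 -0.008 [459.1 257.8] [195.4 250. ]
0.061 0.02 0.008 [470.1 256.6] [184.1 255. ]
```

View pics/m3.png

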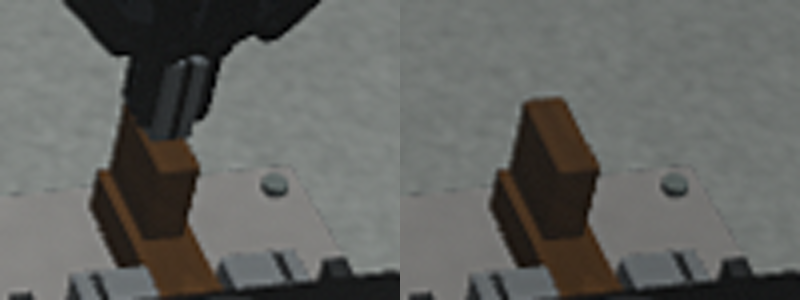

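Run:
```python
from h import *
c=bot.camera_info('wrist');K=c['intrinsics'];E=c['extrinsics'];s=bot.read_state()
print(K,E,s['tool_pos'],s['width'],s['wrist_force'],s['torque'])
def pw(p,dz=0):
    q=E[:3,:3].T@(np.array(p)-E[:3,3]-[0,0,dz]);th=np.arctan2(np.hypot(*q[:2]),q[2]);return K[0,0]*th*q[:2]/np.hypot(*q[:2])+K[:2,2]
for dz in(0,.01,.02,.03):print(dz,pw([.4667,.2379,.006],dz),pw([.5231,.1019,.006],dz), 'tcp',pw(s['tool_pos']))
```

```text
[[371.64829954   0.         317.6508783 ]
 [  0.         371.64829954 243.32442956]
 [  0.           0.           1.        ]] [[-3.83496338e-01  8.82502791e-01  2.72248751e-01  4.57240719e-01]
 [ 9.23542393e-01  3.66427388e-01  1.13138932e-01  1.53636331e-01]
 [ 8.60251582e-05  2.94821629e-01 -9.55552301e-01  2.08103495e-01]
 [ 0.00000000e+00  0.00000000e+00  0.00000000e+00  1.00000000e+00]] [0.52612033 0.18215947 0.03266312] -0.0007817683408970814 [-0.21640349  0.70520845 -0.50442275] [-0.01369893 -0.01196199  0.00607693]
0 [446.16829826 208.04849676] [190.91227635 207.89708048] tcp [317.47931455 281.43755879]
0.01 [440.79549139 204.62826729] [196.22028762 204.48081495] tcp [317.47931455 281.43755879]
0.02 [435.83351842 201.48963682] [201.12106052 201.34634059] tcp [317.47931455 281.43755879]
0.03 [431.23921839 198.60062019] [205.65757205 198.46156137] tcp [317.47931455 281.43755879]
```

The projected TCP and the visible fingertips disagree. The tips stand about 28 mm higher, just over the fin top (z≈0.061), with no contact. So I open, go 20 mm lower, close and check.

Call:
pendant(
  offsets=[
    {},
    {},
    {},
    {},
    {},
  ],
  finger_gap=1.0,
  clamp_n=80,
)

```text
time: 4.4
tool_pos: [0.5261, 0.1821, 0.0327]
tcp_rot: [-0.617, 3.08, 0.0]
wrist_force: [-0.5, -0.5, 1.3]
width: 0.996
grip_force: 0.0
```

Call:
pendant(
  offsets=[
    {"d":[0.0015, 0, 0.01]},
    {"d":[0, 0, 0.01]},
    {},
  ],
)

```text
time: 4.78
tool_pos: [0.5232, 0.1811, 0.0109]
tcp_rot: [0.616, -3.077, 0.0]
wrist_force: [1.1, -0.7, 0.1]
width: 1.003
grip_force: 0.0
```

Call:
pendant(
  offsets=[
    {},
    {},
    {},
    {},
    {},
  ],
  finger_gap=0.0,
  clamp_n=80,
)

```text
time: 5.4
tool_pos: [0.525, 0.1817, 0.0131]
tcp_rot: [-0.617, 3.08, 0.0]
wrist_force: [-0.3, 0.3, 1.9]
width: 0.163
grip_force: 79.0
```

Run:
```python
from h import *
w=bot.read_camera('wrist')[:,:,::-1]; s=bot.read_camera('scene')[:,:,::-1]
cv2.imwrite('pics/m4.png',np.hstack([cv2.resize(s[215:290,420:520],(400,300)),cv2.resize(w[150:350,220:420],(400,300))]))
```

```text
(no output)
```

View pics/m4.png

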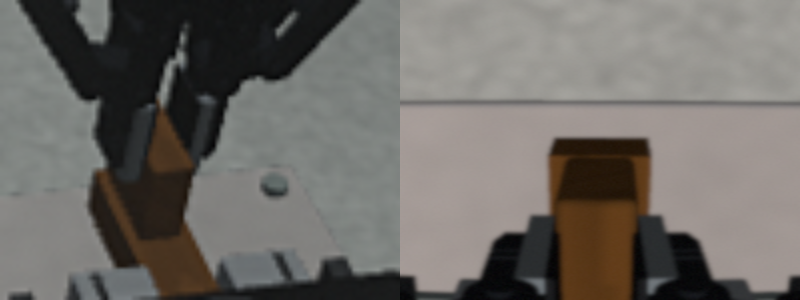

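Now it holds the fin: the opening is 0.163, about 14 mm, at 79 N. The wrist and scene crops show the fin between both pads. Next come the side pulls, where tool y is the mount's +y.

Call:
pendant(
  offsets=[
    {"d":[0, 0.004, 0]},
    {"d":[0, 0.004, 0]},
    {"d":[0, 0.003, 0]},
    {"d":[0, 0.002, 0]},
    {},
  ],
  clamp_n=100,
)

```text
time: 6.12
tool_pos: [0.5207, 0.1923, 0.0131]
tcp_rot: [-0.617, 3.079, -0.004]
wrist_force: [1.9, -4.8, 3.5]
width: 0.16
grip_force: 100.6
```

Call:
pendant(
  offsets=[
    {},
    {},
  ],
)

```text
time: 6.38
tool_pos: [0.5207, 0.1923, 0.0131]
tcp_rot: [-0.617, 3.079, -0.004]
wrist_force: [2.0, -5.5, 3.3]
width: 0.151
grip_force: 100.6
```

Call:
pendant(
  offsets=[
    {"d":[0, -0.006, 0]},
    {"d":[0, -0.006, 0]},
    {"d":[0, -0.005, 0]},
    {"d":[0, -0.005, 0]},
    {"d":[0, -0.004, 0]},
  ],
)

```text
time: 7.0
tool_pos: [0.5293, 0.1723, 0.0133]
tcp_rot: [-0.616, 3.081, 0.007]
wrist_force: [-4.6, 10.2, 7.4]
width: 0.157
grip_force: 101.4
```

Call:
pendant(
  offsets=[
    {},
    {},
    {},
  ],
)

```text
time: 7.38
tool_pos: [0.5294, 0.1719, 0.0132]
tcp_rot: [-0.616, 3.08, 0.006]
wrist_force: [-3.5, 8.7, 6.3]
width: 0.157
grip_force: 101.4
```

The tool reached +11.4 and -10.7 mm, so I go a little further on both sides and look.

Call:
pendant(
  offsets=[
    {"d":[0, -0.003, 0]},
    {},
    {},
  ],
)

```text
time: 7.75
tool_pos: [0.5303, 0.1696, 0.0133]
tcp_rot: [-0.616, 3.081, 0.007]
wrist_force: [-3.9, 10.4, 7.4]
width: 0.156
grip_force: 101.4
```

Call:
pendant(
  offsets=[
    {"d":[0, 0.007, 0]},
    {"d":[0, 0.007, 0]},
    {"d":[0, 0.007, 0]},
    {"d":[0, 0.006, 0]},
    {"d":[0, 0.003, 0]},
  ],
)

```text
time: 8.38
tool_pos: [0.5204, 0.1929, 0.013]
tcp_rot: [-0.618, 3.079, -0.005]
wrist_force: [3.4, -8.3, 4.9]
width: 0.158
grip_force: 100.9
```

Call:
pendant(
  offsets=[
    {},
    {},
  ],
)

```text
time: 8.62
tool_pos: [0.5204, 0.193, 0.0131]
tcp_rot: [-0.617, 3.079, -0.004]
wrist_force: [1.9, -5.6, 5.4]
width: 0.157
grip_force: 100.9
```

Call:
pendant(
  offsets=[
    {"d":[0, -0.005, 0]},
    {"d":[0, -0.005, 0]},
    {"d":[0, -0.004, 0]},
    {},
    {},
  ],
)

```text
time: 9.25
tool_pos: [0.5251, 0.1824, 0.0132]
tcp_rot: [-0.616, 3.08, 0.002]
wrist_force: [-1.2, 3.5, 5.9]
width: 0.156
grip_force: 101.0
```

Run:
```python
from h import *
w=bot.read_camera('wrist')[:,:,::-1]; s=bot.read_camera('scene')[:,:,::-1]
cv2.imwrite('pics/m5.png',np.hstack([cv2.resize(s[215:305,410:530],(400,300)),cv2.resize(w[130:370,160:480],(400,300))]))
```

```text
(no output)
```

View pics/m5.png

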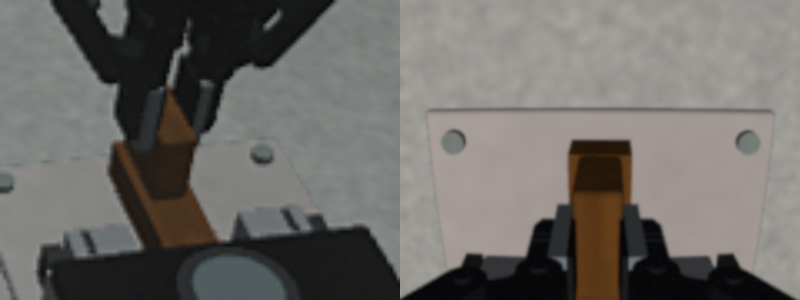

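Both jaws have moved outward, leaving a gap on each side of the neck. I slide the wedge out along tool +x.

Call:
pendant(
  offsets=[
    {"d":[0.004, 0, 0]},
    {"d":[0.005, 0, 0]},
    {"d":[0.006, 0, 0]},
    {"d":[0.006, 0, 0]},
    {"d":[0.006, 0, 0]},
  ],
)

```text
time: 9.98
tool_pos: [0.5001, 0.1712, 0.0131]
tcp_rot: [-0.616, 3.079, 0.0]
wrist_force: [4.0, 2.3, 3.9]
width: 0.16
grip_force: 100.8
```

Call:
pendant(
  offsets=[
    {"d":[0.012, 0, 0]},
    {"d":[0.012, 0, 0]},
    {"d":[0.012, 0, 0]},
    {"d":[0.012, 0, 0]},
    {"d":[0.005, 0, 0]},
  ],
)

```text
time: 10.6
tool_pos: [0.4496, 0.1503, 0.0124]
tcp_rot: [0.616, -3.08, 0.0]
wrist_force: [2.5, 0.7, 3.4]
width: 0.157
grip_force: 100.6
```

```bash
python3 -c "
from h import *
s=bot.read_camera('scene')[:,:,::-1]
cv2.imwrite('pics/m6.png',cv2.resize(s[200:320,400:560],(800,600)))"
```

```text
(no output)
```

View pics/m6.png

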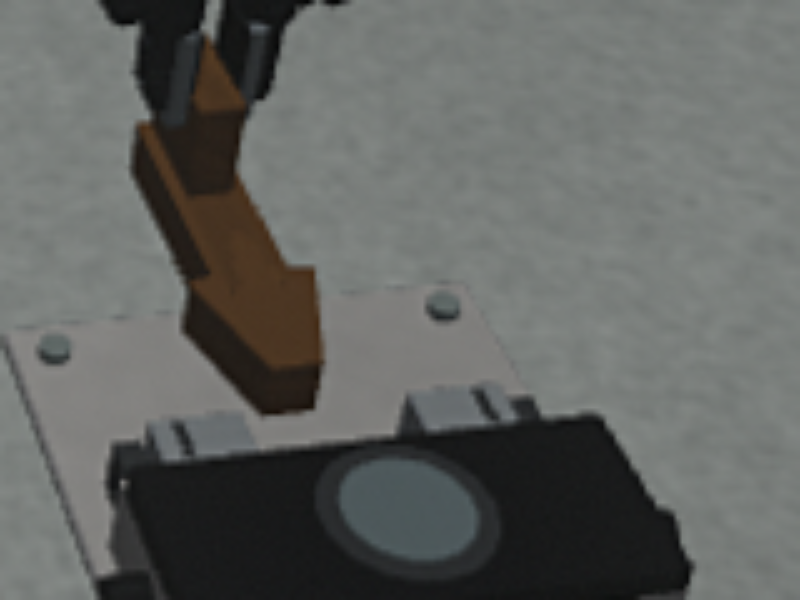

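The wedge is fully clear of the jaws. I lift, carry it over to the tray, then turn by +0.467.

Call:
pendant(
  offsets=[
    {"d":[0, 0, -0.02]},
    {"d":[0, 0, -0.03]},
    {"d":[0, 0, -0.03]},
    {"d":[0, 0, -0.03]},
    {},
  ],
)

```text
time: 11.28
tool_pos: [0.4505, 0.1506, 0.1231]
tcp_rot: [0.617, -3.08, 0.0]
wrist_force: [-0.0, 0.1, -2.2]
width: 0.155
grip_force: 100.0
```

Call:
pendant(
  offsets=[
    {"d":[0.0019, -0.03, 0]},
    {"d":[0.0019, -0.05, 0]},
    {"d":[0.0019, -0.055, 0]},
    {"d":[0.0019, -0.055, 0]},
    {"d":[0.0019, -0.055, 0]},
  ],
)

```text
time: 11.9
tool_pos: [0.5337, -0.0801, 0.1191]
tcp_rot: [0.615, -3.074, -0.004]
wrist_force: [0.7, 1.0, -2.0]
width: 0.155
grip_force: 100.0
```

Call:
pendant(
  offsets=[
    {"d":[0.0019, -0.055, 0]},
    {"d":[0.0016, -0.045, 0]},
    {"d":[0, -0.0277, 0]},
    {},
  ],
)

```text
time: 12.4
tool_pos: [0.5801, -0.1992, 0.1188]
tcp_rot: [0.612, -3.076, -0.005]
wrist_force: [-0.4, 0.2, -2.3]
width: 0.156
grip_force: 100.0
```

Call:
pendant(
  offsets=[
    {"turn":0.12},
    {"turn":0.15},
    {"turn":0.12},
    {"turn":0.077},
    {},
  ],
)

```text
time: 13.02
tool_pos: [0.5802, -0.1964, 0.1203]
tcp_rot: [-0.11, -3.135, -0.003]
wrist_force: [0.4, 0.1, -1.4]
width: 0.157
grip_force: 99.9
```

Run:
```python
from h import *
from scipy.spatial.transform import Rotation as R
s=bot.read_state();m=R.from_rotvec(s['tcp_rot']).as_matrix()
print('delta tool',m.T@(np.array([.5811,-.1988,.0131])-s['tool_pos']),'yangle',np.arctan2(m[1,1],m[0,1]))
t=bot.read_camera('scene')[:,:,::-1];
cv2.imwrite('pics/m7.png',cv2.resize(t[160:340,80:320],(800,600)))
```

```text
delta tool [-0.00152306 -0.00248893  0.10720613] yangle 1.50070553306497
```

View pics/m7.png

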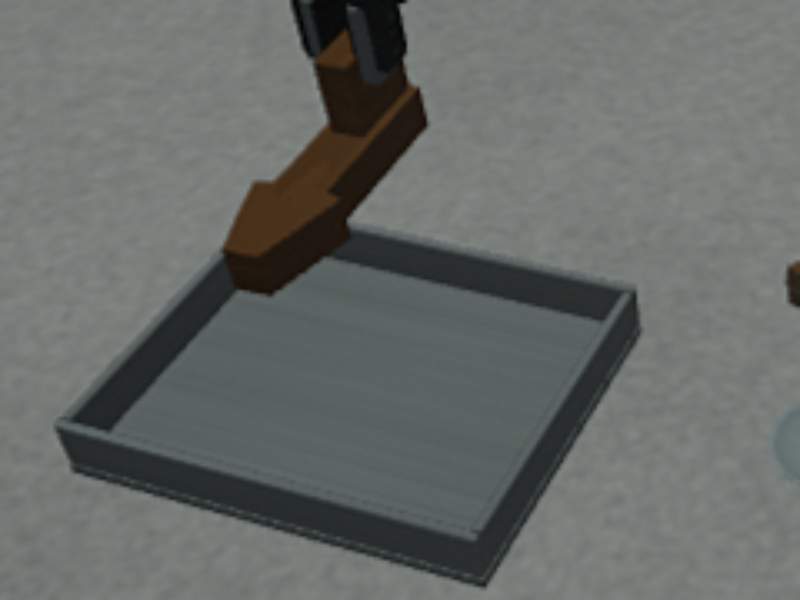

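The wedge hangs level over the tray. I lower it gently and watch the force.

Call:
pendant(
  offsets=[
    {"d":[-0.0015, -0.0025, 0.025]},
    {"d":[0, 0, 0.03]},
    {"d":[0, 0, 0.03]},
    {"d":[0, 0, 0.012]},
    {"d":[0, 0, 0.004]},
  ],
)

```text
time: 13.7
tool_pos: [0.5829, -0.2003, 0.0207]
tcp_rot: [-0.112, -3.138, -0.001]
wrist_force: [0.5, -0.1, -1.4]
width: 0.155
grip_force: 100.0
```

Call:
pendant(
  offsets=[
    {"d":[0, 0, 0.003]},
    {"d":[0, 0, 0.002]},
    {},
  ],
)

```text
time: 14.08
tool_pos: [0.5842, -0.201, 0.0174]
tcp_rot: [0.113, 3.139, -0.001]
wrist_force: [-1.2, 0.6, -1.2]
width: 0.152
grip_force: 100.0
```

Still no contact, so I go about 4.5 mm lower in small steps.

Call:
pendant(
  offsets=[
    {"d":[0, 0, 0.002]},
    {"d":[0, 0, 0.001]},
    {},
  ],
)

```text
time: 14.45
tool_pos: [0.5836, -0.2008, 0.0136]
tcp_rot: [-0.113, -3.139, -0.0]
wrist_force: [0.0, 0.1, -1.5]
width: 0.158
grip_force: 100.0
```

Call:
pendant(
  offsets=[
    {"d":[0, 0, 0.0015]},
    {},
    {},
  ],
)

```text
time: 14.82
tool_pos: [0.5838, -0.2008, 0.0123]
tcp_rot: [0.113, 3.139, -0.0]
wrist_force: [0.5, -0.4, -0.7]
width: 0.157
grip_force: 100.0
```

Call:
pendant(
  offsets=[
    {"d":[0, 0, 0.001]},
    {},
  ],
)

```text
time: 15.08
tool_pos: [0.5839, -0.2008, 0.0122]
tcp_rot: [0.113, 3.139, -0.0]
wrist_force: [-2.0, 0.4, 5.3]
width: 0.154
grip_force: 101.0
```

Call:
pendant(
  offsets=[
    {},
    {},
    {},
    {},
  ],
  finger_gap=0.5,
)

```text
time: 15.58
tool_pos: [0.5837, -0.2008, 0.0111]
tcp_rot: [-0.113, -3.14, -0.0]
wrist_force: [0.6, 0.8, 0.4]
width: 0.502
grip_force: 0.0
```

Call:
pendant(
  offsets=[
    {"d":[0, 0, -0.02]},
    {"d":[0, 0, -0.04]},
    {"d":[0, 0, -0.05]},
    {"d":[-0.03, 0, -0.03]},
    {},
  ],
)

```text
time: 16.2
tool_pos: [0.6182, -0.2042, 0.1573]
tcp_rot: [0.112, 3.13, -0.005]
wrist_force: [-0.4, 0.3, 0.2]
width: 0.498
grip_force: 0.0
```

Run:
```python
from h import *
t=bot.read_camera('scene')[:,:,::-1]
cv2.imwrite('pics/m8.png',cv2.resize(t[140:340,80:400],(800,500)))
```

```text
(no output)
```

View pics/m8.png

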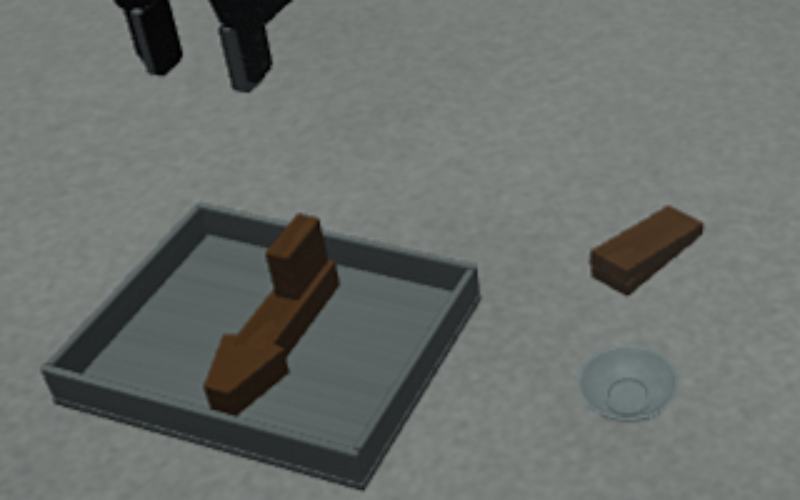

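The wedge lies flat in the middle of the tray with its fin up. The spare wedge hasn't been touched, and the gripper is clear of everything.

```bash
python3 -c "
from workcell import bot
print(bot.finish_job())"
```

```text
the job is handed in; nothing more can be done
None
```

The wedge was worked loose, pulled out and laid fin-up on the tray floor; the last picture shows it flat and the spare wedge apparently unmoved, and I handed the job in after about 16 s but got no verdict back.

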